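# Index the loading turret and hold its sprung guard open at the mark

## Robot

A 7-joint arm with a two-finger parallel gripper is mounted at the origin on the work surface. World frame = base frame: x ahead of the robot, y to its left, z up, the work surface at z = 0. Lengths are in mm, angles in rad, forces in N, time in s.
With the tool pointing down it reaches from about 400 to 900 mm from the base axis. Payload 5.5 kg.
Tool frame: the origin (TCP) lies at the centre of the arm's flange, where the gripper is bolted on; the fingertips stand 178 mm ahead of it and the grasp point (between the pads) lies 159 mm ahead of it; z points along the fingers, y is the direction in which the jaws open and shut (so a half turn about z gives the same grasp; the last joint's range is limited). The gripper opens to 92 mm and grips with 3 to 60 N. Pads are 19 mm wide; open, the fingers measure 130 mm over their backs; the gripper's body (75 mm by 190 mm) begins 47 mm behind the grasp point.
Start: joints at [-0.923, 0.501, -0.427, 1.55, 0.221, 1.138, -0.21], TCP at [243.961, 602.478, 404.729] pointing down, gripper open.
Joint ranges: [-2.88, 2.88], [-0.31, 2.03], [-1.54, 1.56], [0.2, 2.42], [-1.41, 4.55], [0.19, 2.02], [-2.57, 2.57]. Speed limits (rad/s): [2.57, 2.57, 3.14, 3.14, 3.14, 3.14, 3.14].

## Interface

Orientations are given as a rotation vector (axis times angle).
In Python, from rig import * gives the robot as it stands. The module is installed in compiled form; this text tells all that it offers.
- The arm moves only by the tool jog_arm, never from a script. Its argument "targets" is a list of rows, each an object of numbers: "tx", "ty", "tz": the shift along the tool's x, y, z in m; "ax", "ay", "az": the turn, a rotation vector about the tool's x, y, z in rad; "jaw": the opening, from 0 (shut) to 1 (fully open). A call has 1 to 12 rows; each row shifts and turns the commanded pose from where the row before left it, along the tool's axes as they then stand; what a row does not reach is not made up. A row lasts 1/12 s, in which the tool goes at most 41.7 mm and 7.16 degrees, less where a joint would pass 70% of its speed; a pose out of reach is approached as far as the arm can. A call is refused whole if a number of a shift passes 0.0417 or a number of a turn 0.125, either way. A call with a gripper value outside its range is refused whole. The fingers move at their own pace and stop on an object; the grip force is fixed at half the most. Time passes only in rows, so rows that do not move let the fingers close. It gives the time, the measured TCP pose, the force and the opening at its end, in the units of the state.
- sense(): the state, without advancing time (a new reading comes with each control period).
- snapshot(name): name is "side" or "top" or "wrist"; returns a dict with "frame" (420x560x3 uint8, red, green, blue), "range_z" (420x560 float32, mm along the optical axis (not along the pixel's ray), 0 where there is no reading), "intrinsics" (3x3 intrinsics, pixels), "R" (3x3) and "t" (3): a world point X has camera coordinates R X + t; the wrist camera has in their place "tool_from_camera" (4x4, takes a point from camera to tool coordinates, whose origin is the TCP and whose axes are the flange's). Camera axes: x right, y down, z forward; pixel columns grow to the right and rows downward; lengths in mm; the calibration is good to about 2 mm. A picture is of the moment at which its call begins: read the wrist's pose just before it.
- job_done(): hands the job in, once; it reports no verdict.
The state is a dict: "t": time; "q": joint angles; "joint_vel": joint speeds; "tau": joint torques, N m; "tcp_pos": TCP position; "ee_rot": TCP orientation; "wrist_force": force on the tool from outside, world axes, zero at the start; "ft_torque": the same for the moment, N m; "grip_width": finger opening in mm.
Only numpy, scipy, OpenCV 4.12 (cv2) and the standard library are available. Lean on these libraries where they do the work, as an engineer would, in place of code of your own. Each camera call takes 0.05 s, during which the arm holds its last target.

## Task

Turn the turret of the loading fixture clockwise (seen from above) by one click with the black bar knob in its middle, so that its one empty nest comes to rest under the clear guard. Then draw the guard slide, which has a black crossbar handle, out against its spring until its pointer is level with the fin of the mark rider on the scale, and finish while still holding it there, so that a mate can drop the next plug in. Do not shift the rider or disturb the can, screwdriver and shackle lying around.

Things in the scene. Friction and masses are not known exactly. Their poses are not given: they have to be found in the camera images.
- fixture: Loading fixture bolted to the bench: aluminium plate 180 x 380 x 12 mm, origin on the bench under it. In its frame (z up) the turret axis stands at x = 0, y = +85 mm; the guard is at the other end, drawn out towards -y; the scale bar runs along y at x = +75 mm. Pose differs each time. All but the knob bar and the crossbar handle is lower than 88 mm above the bench.
- turret (a joint): Angle of the turret in rad, growing clockwise seen from above, within stops at -2.4 and +2.4. It has detents every 60 degrees: at 0, +1.047, -1.047 and so on; turning past halfway between two takes up to 0.3 Nm and then it drops into the next. It starts in the detent at 0 and the empty nest lies under the guard in the next one, at +1.047.
- empty_nest (a point): Centre of the mouth of the empty nest, 52 mm above the bench; turns with the turret. The turret is a grey disc of 150 mm diameter with six black round nests of 29 mm diameter at 55 mm radius, five with a brass plug (tops 66 mm above the bench) and this one empty. Under the guard it is at x = 0, y = +30 mm in the fixture frame.
- knob_grip (a point): Centre of the turret's black bar knob, on the turret axis, 105 mm above the bench. The bar is 16 mm thick, 60 mm long and 34 mm high (88 to 122 mm above the bench). This frame turns with the turret: bar length along its y, thickness along its x, and its -y points at the empty nest.
- guard_slide (a joint): How far the guard slide is drawn out, m: 0 shut (its rest), 0.080 the end stop. The spring pulls it shut with about 5 N at 0, growing by 1.2 N per cm; let go, it snaps back. It carries a clear window over the nest, a crossbar handle and a pointer.
- pull_handle (a point): Centre of the black crossbar handle on the guard slide: 70 mm long across the slide (fixture x), 16 mm thick (fixture y), 30 mm high (100 to 130 mm above the bench), on two short stems. This point lies 115 mm above the bench; with the guard shut it is at x = 0, y = -92 mm in the fixture frame. Axes parallel to the fixture's.
- guard: The whole guard slide with window, handle and pointer, one rigid piece; origin on the bench, at the fixture's origin when shut, axes parallel to the fixture's.
- pointer (a point): Tip of the thin pointer on the guard slide, beside the scale; it moves with the guard. Shut, it is at y = -60 mm in the fixture frame. Axes parallel to the fixture's.
- mark_line (a point): Middle of the fin (3 mm thick, upright) on the mark rider, a small steel block on the scale bar. Axes parallel to the fixture's; the pointer is level with it when both have the same fixture y. The rider is set somewhere else each time and stays where it is unless knocked (12 N).
- mark (a joint): Setting of the mark rider, m: the draw of the guard (joint guard_slide) at which the pointer is level with the fin.
- spray_can: Spray can, 54 mm diameter, 170 mm tall, standing on the bench beyond the turret end of the fixture; leave alone. Origin at its foot.
- screwdriver: Screwdriver 170 mm long lying on the bench on the far side of the fixture; leave alone. Origin under its middle.
- shackle: Galvanised shackle about 65 x 60 mm, 12 mm high, lying on the bench on the far side of the fixture; leave alone. Origin on the bench near its middle.

How it is judged (in metres and radians):
On the way:
1. the turret rests in the next detent, empty nest under the guard, while the guard is still shut (value of joint turret between 0.947 and 1.147 rad and velocity of joint turret between -0.1 and 0.1 rad/s and value of joint guard_slide below 0.01 m), for 0.2 s.
At the end, for the whole second after the job is handed in: The guard's pointer is within 5 mm of the mark rider's fin along the slide, at rest, the fingers pressing on the guard slide with more than 2 N and still holding it; the turret stands within 0.1 rad of its new detent (joint +1.047) (y of pointer in the frame of mark_line between -0.005 and 0.005 m and velocity of joint guard_slide between -0.02 and 0.02 m/s and value of joint turret between 0.947 and 1.147 rad and contact force between the fingers and guard above 2 N); the arm keeps its last pose, push and grip.
It fails at once if the mark rider is shifted along the scale by more than 4 mm (distance of mark_line from where it was at the start of the episode above 0.004 m).
It fails at once if the spray can is moved by more than 20 mm (distance of spray_can from where it was at the start of the episode above 0.02 m).
It fails at once if the screwdriver is moved by more than 20 mm (distance of screwdriver from where it was at the start of the episode above 0.02 m).
It fails at once if the shackle is moved by more than 20 mm (distance of shackle from where it was at the start of the episode above 0.02 m).
It also fails if it takes over 45 s, if anything falls off the work surface, if the arm or the gripper's body presses on something with over 40 N, if the wrist force passes 120 N, or if a joint passes its speed limit or range.

## Working session

There is one attempt and no reset: what is moved stays moved. The work goes in short steps, Python scripts to look and compute and a tool call to move; the robot and the scene stay as the last step left them, time stands still between calls to the robot, and variables do not carry over. Pictures are saved under pics/ and viewed, and the job is handed in when it is done.

Besides the shell and the picture viewer there is one more tool, called as name(argument=value, ...), one argument or row to a line, values as JSON. jog_arm: Moves the arm, as the interface text tells. Its arguments: {"type":"object","properties":{"targets":{"type":"array"}},"required":["targets"]}

```bash
mkdir -p pics; cat > h.py <<'E'
from rig import *
import numpy as np, cv2
from scipy.spatial.transform import Rotation as Ro
def save(s,n): cv2.imwrite('pics/'+n,s["frame"][:,:,::-1])
def w(s,u,v,z=None):
    K=np.array(s["intrinsics"]);d=s["range_z"][int(v),int(u)]
    r=np.linalg.inv(K)@[u,v,1]
    R=np.array(s["R"]);t=np.array(s["t"])
    return R.T@(r*d-t)
def wz(s,u,v,z):
    K=np.array(s["intrinsics"]);r=np.linalg.inv(K)@[u,v,1]
    R=np.array(s["R"]);t=np.array(s["t"]);c=-R.T@t;q=R.T@r
    return c+q*(z-c[2])/q[2]
E
python3 - <<'E'
from h import *
import pickle
st=sense();print(st)
D={}
for n in ["side","top","wrist"]:
    s=snapshot(n);save(s,n+"1.png");D[n]=s
pickle.dump((st,D),open('d1.pkl','wb'))
for n in D: print({k:v for k,v in D[n].items() if k not in("frame","range_z")})
E
```

```text
{'t': 0.0, 'q': array([-0.92281421,  0.50181356, -0.42677788,  1.5514636 ,  0.22079922,
        1.13833303, -0.21032924]), 'joint_vel': array([ 8.01256387e-05, -5.68823111e-04, -7.15946012e-04,  9.63952099e-04,
       -1.23287986e-04, -1.14165105e-03,  3.17413466e-05]), 'tau': array([ 4.99508606e-04, -5.66579568e+01, -5.81574216e+00, -2.79114962e+01,
       -6.86350395e-02,  3.05422163e-02,  1.83070724e-04]), 'tcp_pos': array([243.90205582, 602.10609915, 403.69270359]), 'ee_rot': array([-6.00587330e-01, -3.08322357e+00,  3.01074252e-03]), 'wrist_force': array([-0.85066736, -0.25471088,  0.53479687]), 'ft_torque': array([ 0.01929085, -0.00995885, -0.00691061]), 'grip_width': 92.00506575162267}
{'intrinsics': array([[423.64430554,   0.        , 278.6052015 ],
       [  0.        , 423.64430554, 211.31439853],
       [  0.        ,   0.        ,   1.        ]]), 'R': array([[ 0.66418988, -0.74749695, -0.01000602],
       [-0.38609641, -0.33154378, -0.86081838],
       [ 0.64014168,  0.57561014, -0.50881391]]), 't': array([-362.99417578,  362.66307492,  315.87962581])}
{'intrinsics': arr
[... 190 characters left out ...]
  0.02825565],
       [-0.99111713, -0.0219778 , -0.13116328],
       [ 0.13170964, -0.02558826, -0.99095803]]), 't': array([ 53.09786423, 656.96618461, 942.90687647])}
{'intrinsics': array([[361.32155418,   0.        , 279.50644828],
       [  0.        , 361.32155418, 211.52899012],
       [  0.        ,   0.        ,   1.        ]]), 'tool_from_camera': array([[-1.56583417e-03, -9.60063356e-01, -2.79778307e-01,
         7.51117427e+01],
       [ 9.99998471e-01, -1.72097359e-03,  3.08858476e-04,
        -1.44677838e-02],
       [-7.78014783e-04, -2.79777395e-01,  9.60064583e-01,
         2.10974507e+01],
       [ 0.00000000e+00,  0.00000000e+00,  0.00000000e+00,
         1.00000000e+00]])}
```

View pics/top1.png

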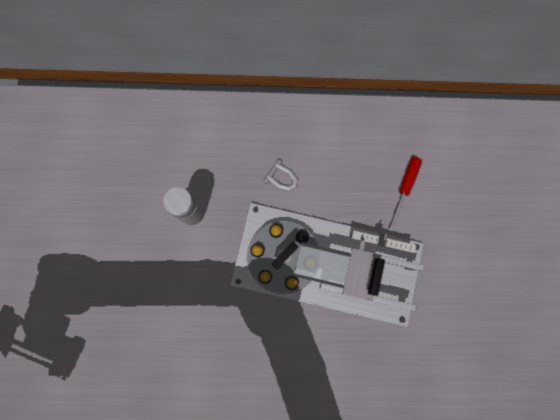

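View pics/side1.png

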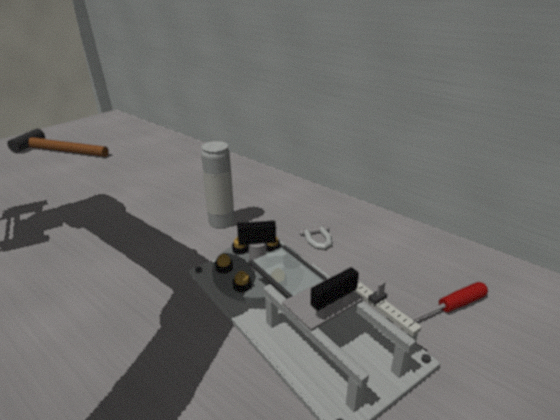

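View pics/wrist1.png

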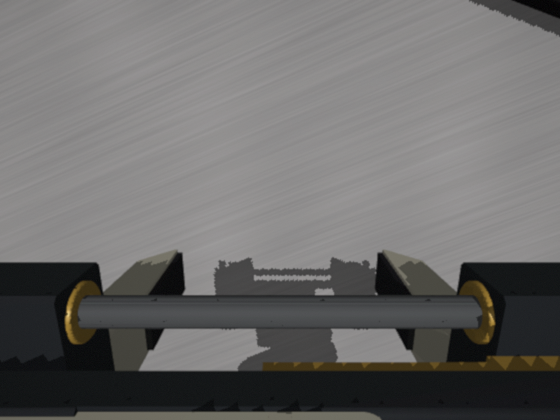

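The top view shows the turret near (285,257), the knob bar running from (275,265) to (298,243), the empty nest at about (302,237), the handle at (377,277) and the scale at (385,240). I'll enlarge it.

```bash
python3 - <<'E'
import pickle,cv2
st,D=pickle.load(open('d1.pkl','rb'))
def crop(n,x0,y0,x1,y1,f,o):
    im=D[n]["frame"][y0:y1,x0:x1,::-1]
    im=cv2.resize(im,None,fx=f,fy=f,interpolation=cv2.INTER_CUBIC)
    cv2.imwrite('pics/'+o,cv2.convertScaleAbs(im,alpha=1.5,beta=10))
crop("top",230,195,430,330,4,"topc.png")
crop("side",180,200,450,400,2.9,"sidec.png")
E
```

```text
(no output)
```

View pics/topc.png

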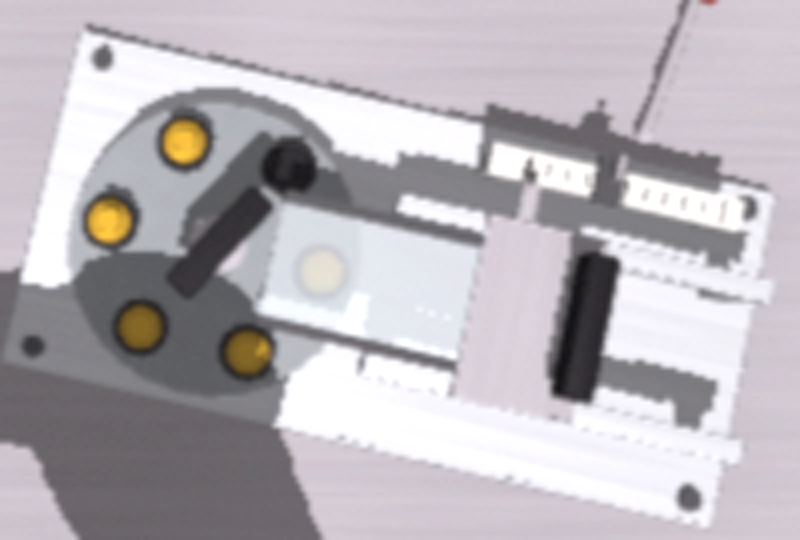

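View pics/sidec.png

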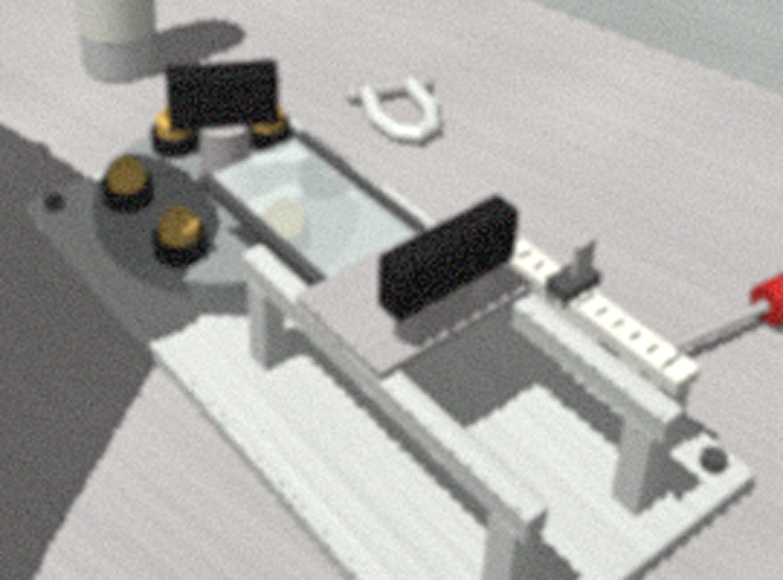

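```bash
python3 - <<'E'
import pickle
from h import *
st,D=pickle.load(open('d1.pkl','rb'))
s=D["top"]
c=lambda x,y:(230+x/4,195+y/4)
np.set_printoptions(precision=1,suppress=True)
C=np.array([wz(s,*c(*p),12) for p in [(85,28),(770,190),(710,520),(10,360)]]);print(C)
for p in [(85,28),(770,190),(710,520),(10,360)]: print('d',w(s,*[round(q) for q in c(*p)]))
o=C.mean(0)
yv=(C[0]+C[3]-C[1]-C[2])/2; print(o,np.linalg.norm(yv)); yv/=np.linalg.norm(yv)
xv=(C[0]+C[1]-C[2]-C[3])/2; print(np.linalg.norm(xv)); xv/=np.linalg.norm(xv)
ang=np.arctan2(yv[1],yv[0])-np.pi/2; print(ang,np.arctan2(xv[1],xv[0]))
for n,p,z in [("knob",(220,243),122),("hand",(586,325),130),("knob a",(180,288),122),("knob b",(262,197),122),("empty",(288,165),52)]:
    X=wz(s,*c(*p),z); X2=w(s,*[round(q) for q in c(*p)])
    d=X-o; print(n,X,X2,'fix',d@xv,d@yv)
# heights map over mark area in fixture frame
K=s["intrinsics"];out=[]
for v in range(215,275):
  for u in range(345,425):
    X=w(s,u,v);d=X-o;fx,fy=d@xv,d@yv
    if 62<fx<95 and -150<fy<-50 and X[2]>40: out.append((round(fx),round(fy),round(X[2])))
out=np.array(out)
for hh in (62,70,78,86,95):
    m=out[(out[:,2]>=hh)&(out[:,2]<hh+8)]
    print(hh,len(m),m[:40].tolist())
E
```

```text
[[ 678.3  131.4   12. ]
 [ 599.4 -234.9   12. ]
 [ 427.  -199.9   12. ]
 [ 502.8  165.7   12. ]]
d [680.  132.4   0.8]
d [ 601.2 -237.4    1.1]
d [ 425.8 -204.6   -0.5]
d [502.8 166.7  12.5]
[551.9 -34.4  12. ] 374.0718061549992
177.3365704895673
-0.20819304790398907 -0.19652753872048476
knob [561.2  61.2 122. ] [560.8  61.2 121.3] fix -9.49446051005514 95.49921383065178
hand [ 526.3 -109.2  130. ] [ 526.7 -108.   131.1] fix -10.475712008125354 -78.44104391817434
knob a [539.9  79.5 122. ] [539.9  79.5 122.9] fix -33.95666584364958 109.01620338453434
knob b [583.2  41.8 122. ] [588.9  36.3  41.3] fix 15.810332424545958 81.06914978242047
empty [604.2  24.9  52. ] [605.5  24.2  41.3] fix 39.69433640898653 68.89163616505805
62 168 [[72, -51, 66], [70, -52, 63], [71, -54, 63], [71, -56, 63], [71, -57, 64], [72, -59, 64], [76, -80, 68], [76, -82, 68], [68, -52, 63], [69, -56, 62], [70, -60, 64], [71, -66, 64], [74, -81, 67], [74, -83, 68], [77, -94, 69], [65, -50, 65], [66, -52, 63], [66, -54, 65], [67, -57, 62], [67, -58, 64], [68, -60, 65], [69, -66, 65], [70, -70, 63], [71, -72, 63], [
[... 166 characters left out ...]
7, -65, 62], [67, -67, 62], [68, -71, 63], [69, -73, 63], [69, -75, 64]]
70 25 [[76, -83, 72], [77, -86, 70], [77, -87, 76], [74, -84, 72], [75, -86, 70], [72, -81, 70], [72, -83, 70], [70, -81, 70], [70, -86, 76], [68, -82, 70], [68, -83, 72], [69, -85, 70], [69, -87, 73], [66, -84, 71], [67, -86, 71], [69, -94, 70], [64, -82, 71], [65, -86, 70], [65, -87, 74], [65, -89, 73], [66, -92, 70], [62, -84, 71], [63, -86, 71], [64, -92, 70], [65, -94, 71]]
78 4 [[72, -86, 80], [70, -87, 80], [68, -86, 85], [66, -86, 79]]
86 11 [[76, -86, 87], [76, -88, 87], [74, -86, 87], [74, -88, 87], [72, -86, 89], [72, -88, 88], [70, -87, 87], [70, -89, 88], [68, -89, 87], [66, -86, 86], [66, -87, 90]]
95 0 []
```

```bash
python3 - <<'E'
import pickle
from h import *
st,D=pickle.load(open('d1.pkl','rb'))
np.set_printoptions(precision=1,suppress=True)
def cloud(s):
    K=s["intrinsics"];z=s["range_z"].astype(float);v,u=np.indices(z.shape)
    P=np.stack([(u-K[0,2])*z/K[0,0],(v-K[1,2])*z/K[1,1],z],-1)
    return (P-s["t"])@s["R"]
for n in("top","side"):
    s=D[n];P=cloud(s);Z=P[...,2];f=s["frame"].astype(int)
    reg=(P[...,0]>400)&(P[...,0]<720)&(P[...,1]>-270)&(P[...,1]<200)&(s["range_z"]>0)
    print(n,'bench',np.median(Z[(Z<6)&reg]))
    dark=(f.max(2)<60)
    for nm,lo,hi,yr in(("knob",112,126,(0,150)),("hand",118,136,(-200,-50))):
        m=reg&dark&(Z>lo)&(Z<hi)&(P[...,1]>yr[0])&(P[...,1]<yr[1])
        p=P[m]; 
        top=p[p[:,2]>np.percentile(p[:,2],50)-3]
        r=cv2.minAreaRect(top[:,:2].astype(np.float32));print(nm,m.sum(),np.median(top[:,2]),top.mean(0),r)
    m=reg&(Z>8)&(Z<16); r=cv2.minAreaRect(P[m][:,:2].astype(np.float32)); print('plate',m.sum(),np.median(Z[m]),r)
    m=reg&(Z>37)&(Z<45)&(P[...,1]>-20); 
    print('disc',m.sum(),P[m].min(0),P[m].max(0))
    h,_=np.histogram(Z[reg],bins=np.arange(-5,140,5));print(h)
E
```

```text
top bench 0.744932692602969
knob 253 122.78196168811942 [562.6  63.  122.8] ((562.7171020507812, 63.019378662109375), (15.176477432250977, 58.686378479003906), 47.87823486328125)
hand 343 130.36549067133515 [ 526.3 -109.5  130.4] ((526.2333374023438, -109.82606506347656), (16.289182662963867, 67.47802734375), 78.93268585205078)
plate 6950 12.660470637471134 ((604.2188110351562, -33.732574462890625), (399.06134033203125, 286.1126708984375), 77.97830963134766)
disc 2392 [489.  -7.  37.] [636.1 136.3  45. ]
[ 5936 11193   745  5892   944    75    23     6   702  1729    47   301
   114   583   200   176  1178  2320   216    15     3     3    24    18
    37   250   174   178]
side bench 0.7062484379224956
knob 398 122.48788410078811 [561.9  59.5 122.1] ((564.06982421875, 60.60768508911133), (16.941986083984375, 57.6396369934082), 47.85660171508789)
hand 739 130.2457862412071 [ 523.7 -113.3  129.9] ((525.6240844726562, -112.5029296875), (15.565604209899902, 68.8133544921875), 77.9874267578125)
plate 12479 12.59698933648576 ((606.26318359375, -44.813629150390625), (380.7591857910156, 291.6064147949219), 77.97554016113281)
disc 1400 [489.2 -19.5  37. ] [639.4 136.2  45. ]
[ 3726 14598   542 12133   407   220   133   245   369  1329   304   446
   379  1038   716   611  1871  3177   166   138   132   162   249   251
   255   392   269   316]
```

```bash
python3 - <<'E'
import pickle
from h import *
st,D=pickle.load(open('d1.pkl','rb'))
np.set_printoptions(precision=1,suppress=True)
def cloud(s):
    K=s["intrinsics"];z=s["range_z"].astype(float);v,u=np.indices(z.shape)
    P=np.stack([(u-K[0,2])*z/K[0,0],(v-K[1,2])*z/K[1,1],z],-1)
    return (P-s["t"])@s["R"]
a=-0.2105; xv=np.array([np.cos(a),np.sin(a)]);yv=np.array([-np.sin(a),np.cos(a)])
o=np.array([563,62])-85*yv;print('o',o)
for n in("top","side"):
    s=D[n];P=cloud(s);Z=P[...,2];d=P[...,:2]-o;fx=d@xv;fy=d@yv;ok=s["range_z"]>0
    m=ok&(fx>60)&(fx<100)&(fy<-50)&(fy>-160)&(Z>76)&(Z<100)
    for x,y,z in sorted(zip(fx[m],fy[m],Z[m]))[::max(1,m.sum()//40)]: print(n,'fin %.0f %.1f %.0f'%(x,y,z))
    m=ok&(P[...,0]>600)&(P[...,1]>120)&(Z>150)&(Z<185); print(n,'can',P[m].mean(0),P[m].min(0),P[m].max(0))
R=Ro.from_rotvec(st['ee_rot']).as_matrix();print(R, np.degrees(np.arctan2(R[1,1],R[0,1])))
s=D["side"];im=s["frame"][260:340,330:420,::-1]
cv2.imwrite('pics/fin.png',cv2.convertScaleAbs(cv2.resize(im,None,fx=7,fy=7,interpolation=cv2.INTER_CUBIC),alpha=1.4,beta=20))
E
```

```text
o [545.2 -21.1]
top fin 60 -55.0 84
top fin 61 -57.2 82
top fin 61 -59.4 81
top fin 62 -60.9 83
top fin 63 -63.7 78
top fin 63 -56.7 82
top fin 63 -55.8 77
top fin 64 -59.2 79
top fin 64 -60.7 82
top fin 64 -62.8 81
top fin 65 -58.4 82
top fin 66 -60.4 81
top fin 67 -57.8 83
top fin 68 -59.9 82
top fin 69 -57.3 83
top fin 70 -59.9 80
top fin 76 -97.6 86
top fin 76 -98.9 90
top fin 77 -97.2 79
top fin 78 -97.5 85
top fin 79 -100.9 87
top fin 80 -98.6 87
top fin 81 -100.5 88
top fin 81 -98.2 80
top fin 82 -97.8 89
top fin 83 -99.9 88
top fin 83 -97.7 80
top fin 84 -97.8 87
top fin 85 -99.9 87
top fin 86 -97.4 87
top fin 87 -99.4 87
top can [652.2 256.7 169.1] [627.3 232.2 150. ] [679.  283.3 176.4]
side fin 77 -100.5 84
side fin 77 -102.3 84
side fin 78 -101.4 88
side fin 78 -101.1 77
side fin 78 -101.4 86
side fin 78 -100.5 80
side fin 78 -99.7 85
side fin 78 -98.4 79
side fin 78 -99.1 86
side fin 78 -101.7 81
side fin 79 -98.5 77
side fin 79 -101.9 77
side fin 79 -100.9 84
side fin 79 -101.6 79
side fin 79 -99.8 78
side fin 79 -99.2 81
side fin 79 -101.7 88
side fin 79 -102.1 84
side
[... 318 characters left out ...]
4 89
side fin 84 -101.8 86
side fin 84 -100.9 80
side fin 84 -102.1 82
side fin 84 -101.0 86
side fin 85 -101.9 78
side fin 85 -100.9 82
side fin 85 -98.6 86
side fin 85 -101.3 79
side fin 85 -102.2 85
side fin 86 -99.6 88
side fin 86 -101.2 87
side fin 86 -101.6 82
side fin 86 -101.1 85
side fin 87 -101.4 80
side fin 87 -100.0 88
side fin 87 -101.3 78
side fin 88 -101.6 87
side fin 88 -101.7 85
side fin 88 -101.9 83
side fin 89 -101.8 79
side fin 89 -100.3 87
side fin 89 -101.0 80
side fin 90 -101.1 76
side fin 90 -101.1 87
side fin 90 -101.2 85
side can [1170.5  872.7  167.3] [629.1 120.8 150. ] [1272.  2050.1  185. ]
[[-0.9  0.4 -0. ]
 [ 0.4  0.9 -0. ]
 [ 0.  -0.  -1. ]] 67.95454563625457
```

View pics/fin.png

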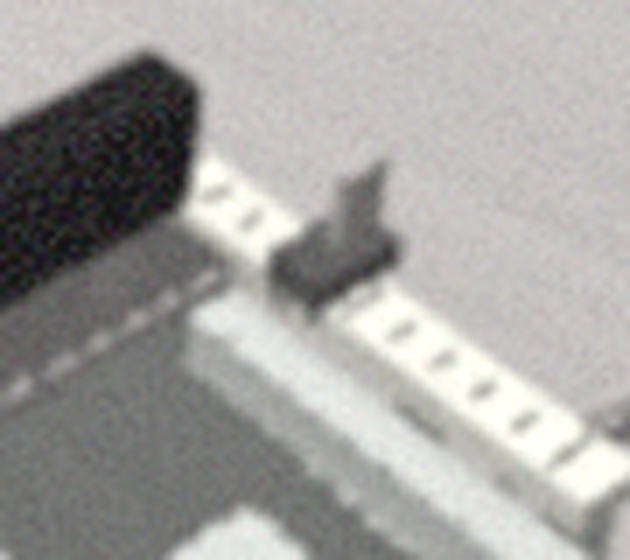

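jog_arm(
  targets=[
    {"tx":-0.024,"ty":-0.018},
    {"tx":-0.024,"ty":-0.018},
    {"tx":-0.024,"ty":-0.018},
    {"tx":-0.024,"ty":-0.018},
    {"tx":-0.024,"ty":-0.018},
    {"tx":-0.024,"ty":-0.018},
    {"tx":-0.024,"ty":-0.018},
    {"tx":-0.024,"ty":-0.018},
    {"tx":-0.024,"ty":-0.018},
    {"tx":-0.024,"ty":-0.018},
    {"tx":-0.024,"ty":-0.018},
    {"tx":-0.024,"ty":-0.018},
  ],
)

```text
invalid input at $.targets[0]: expected keys tx, ty, tz, ax, ay, az, jaw
```

jog_arm(
  targets=[
    {"tx":-0.024,"ty":-0.018,"tz":0,"ax":0,"ay":0,"az":0,"jaw":1},
    {"tx":-0.024,"ty":-0.018,"tz":0,"ax":0,"ay":0,"az":0,"jaw":1},
    {"tx":-0.024,"ty":-0.018,"tz":0,"ax":0,"ay":0,"az":0,"jaw":1},
    {"tx":-0.024,"ty":-0.018,"tz":0,"ax":0,"ay":0,"az":0,"jaw":1},
    {"tx":-0.024,"ty":-0.018,"tz":0,"ax":0,"ay":0,"az":0,"jaw":1},
    {"tx":-0.024,"ty":-0.018,"tz":0,"ax":0,"ay":0,"az":0,"jaw":1},
    {"tx":-0.024,"ty":-0.018,"tz":0,"ax":0,"ay":0,"az":0,"jaw":1},
    {"tx":-0.024,"ty":-0.018,"tz":0,"ax":0,"ay":0,"az":0,"jaw":1},
    {"tx":-0.024,"ty":-0.018,"tz":0,"ax":0,"ay":0,"az":0,"jaw":1},
    {"tx":-0.024,"ty":-0.018,"tz":0,"ax":0,"ay":0,"az":0,"jaw":1},
    {"tx":-0.024,"ty":-0.018,"tz":0,"ax":0,"ay":0,"az":0,"jaw":1},
    {"tx":-0.024,"ty":-0.018,"tz":0,"ax":0,"ay":0,"az":0,"jaw":1},
  ],
)

```text
t: 1.15
tcp_pos: [430.3, 292.7, 404.6]
ee_rot: [-0.601, -3.083, 0.0]
wrist_force: [-1.1, -0.1, 0.2]
grip_width: 91.6
```

jog_arm(
  targets=[
    {"tx":-0.023,"ty":-0.018,"tz":0,"ax":0,"ay":0,"az":0,"jaw":1},
    {"tx":-0.023,"ty":-0.018,"tz":0,"ax":0,"ay":0,"az":0,"jaw":1},
    {"tx":-0.023,"ty":-0.018,"tz":0,"ax":0,"ay":0,"az":0,"jaw":1},
    {"tx":-0.023,"ty":-0.018,"tz":0,"ax":0,"ay":0,"az":0,"jaw":1},
    {"tx":-0.023,"ty":-0.018,"tz":0,"ax":0,"ay":0,"az":0,"jaw":1},
    {"tx":-0.023,"ty":-0.018,"tz":0,"ax":0,"ay":0,"az":0,"jaw":1},
    {"tx":-0.023,"ty":-0.018,"tz":0,"ax":0,"ay":0,"az":0,"jaw":1},
    {"tx":-0.023,"ty":-0.018,"tz":0,"ax":0,"ay":0,"az":0,"jaw":1},
    {"tx":-0.023,"ty":-0.018,"tz":0,"ax":0,"ay":0,"az":0.115,"jaw":1},
    {"tx":0,"ty":0,"tz":0,"ax":0,"ay":0,"az":0.12,"jaw":1},
    {"tx":0,"ty":0,"tz":0,"ax":0,"ay":0,"az":0.115,"jaw":1},
    {"tx":0,"ty":0,"tz":0,"ax":0,"ay":0,"az":0,"jaw":1},
  ],
)

```text
t: 2.15
tcp_pos: [561.0, 65.6, 404.3]
ee_rot: [-1.136, -2.928, 0.001]
wrist_force: [0.5, -0.1, 0.4]
grip_width: 91.8
```

```bash
cat >> h.py <<'E'
def stat():
    st=sense();R=Ro.from_rotvec(st['ee_rot']).as_matrix();p=st['tcp_pos']+R@[0,0,159.]
    print('t %.2f'%st['t'],'tcp',st['tcp_pos'].round(1),'grasp',p.round(1),'jaw deg %.1f'%np.degrees(np.arctan2(R[1,1],R[0,1])),'tilt',R[:2,2].round(3),'F',st['wrist_force'].round(1),'M',st['ft_torque'].round(2),'w %.1f'%st['grip_width'],'q',st['q'].round(2))
    return st,R
def rel(R,p,tgt): print('shift tool mm',(R.T@(np.array(tgt)-p)).round(1))
E
python3 - <<'E'
from h import *
import pickle
st,R=stat()
rel(R,st['tcp_pos'],[563,62,267])
s=snapshot("wrist");save(s,"wrist2.png")
pickle.dump((st,s),open('d2.pkl','wb'))
E
```

```text
t 2.15 tcp [561.   65.6 404.3] grasp [560.8  65.6 245.3] jaw deg 47.6 tilt [-0.001 -0.   ] F [ 0.5 -0.1  0.4] M [-0.    0.   -0.02] w 91.8 q [-0.07  0.32 -0.12  1.78  0.04  1.05  0.63]
shift tool mm [ -4.   -1.2 137.3]
```

View pics/wrist2.png

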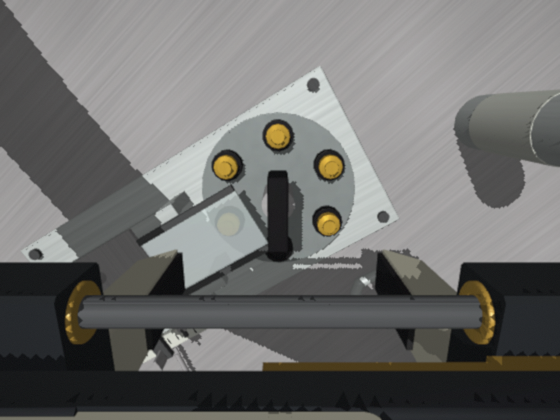

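The wrist view shows the bar upright in the image at u 268–288, v 170–253, so the jaws line up with it. I'll measure its centre from the depth.

```bash
python3 - <<'E'
from h import *
import pickle
np.set_printoptions(precision=1,suppress=True)
st,s=pickle.load(open('d2.pkl','rb'))
K=s["intrinsics"];z=s["range_z"].astype(float);v,u=np.indices(z.shape)
P=np.stack([(u-K[0,2])*z/K[0,0],(v-K[1,2])*z/K[1,1],z],-1)
T=s["tool_from_camera"];P=P@T[:3,:3].T+T[:3,3]
R=Ro.from_rotvec(st['ee_rot']).as_matrix()
W=P@R.T+st['tcp_pos']
m=(z>0)&(abs(W[...,2]-122)<5)&(u>255)&(u<300)&(v>150)&(v<262)
print(m.sum(),np.median(W[m][:,2]),cv2.minAreaRect(W[m][:,:2].astype(np.float32)),cv2.minAreaRect(P[m][:,:2].astype(np.float32)))
m=(z>0)&(abs(W[...,2]-130)<6)&(v<262); print(m.sum())
E
```

```text
1540 120.79035183135818 ((562.65673828125, 61.4271125793457), (15.371333122253418, 59.09235382080078), 47.82902145385742) ((-4.213478088378906, -1.760472297668457), (15.3711519241333, 59.0910530090332), 89.75495910644531)
776
```

jog_arm(
  targets=[
    {"tx":-0.004,"ty":-0.0015,"tz":0.025,"ax":0,"ay":0,"az":0,"jaw":1},
    {"tx":0,"ty":0,"tz":0.025,"ax":0,"ay":0,"az":0,"jaw":1},
    {"tx":0,"ty":0,"tz":0.025,"ax":0,"ay":0,"az":0,"jaw":1},
    {"tx":0,"ty":0,"tz":0.025,"ax":0,"ay":0,"az":0,"jaw":1},
    {"tx":0,"ty":0,"tz":0.02,"ax":0,"ay":0,"az":0,"jaw":1},
    {"tx":0,"ty":0,"tz":0.015,"ax":0,"ay":0,"az":0,"jaw":1},
    {"tx":0,"ty":0,"tz":0,"ax":0,"ay":0,"az":0,"jaw":1},
    {"tx":0,"ty":0,"tz":0,"ax":0,"ay":0,"az":0,"jaw":1},
  ],
)

```text
t: 2.87
tcp_pos: [562.3, 63.0, 269.1]
ee_rot: [-1.123, -2.932, 0.001]
wrist_force: [-0.2, 0.4, 0.7]
grip_width: 91.5
```

```bash
python3 - <<'E'
from h import *
stat()
save(snapshot("side"),"side3.png")
E
```

```text
t 2.87 tcp [562.3  63.  269.1] grasp [562.   63.  110.1] jaw deg 48.1 tilt [-0.002  0.   ] F [-0.2  0.4  0.7] M [-0.02 -0.01 -0.03] w 91.5 q [-0.07  0.49 -0.11  1.88  0.07  0.78  0.62]
```

View pics/side3.png

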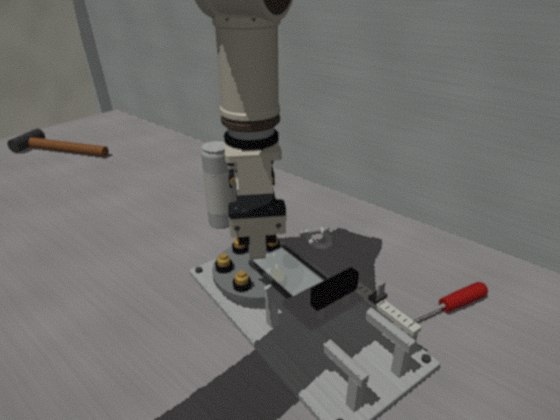

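The fingers straddle the knob at about (257,245) and are clear of the guard. I'll close them.

jog_arm(
  targets=[
    {"tx":0,"ty":0,"tz":0,"ax":0,"ay":0,"az":0,"jaw":0},
    {"tx":0,"ty":0,"tz":0,"ax":0,"ay":0,"az":0,"jaw":0},
    {"tx":0,"ty":0,"tz":0,"ax":0,"ay":0,"az":0,"jaw":0},
    {"tx":0,"ty":0,"tz":0,"ax":0,"ay":0,"az":0,"jaw":0},
    {"tx":0,"ty":0,"tz":0,"ax":0,"ay":0,"az":0,"jaw":0},
    {"tx":0,"ty":0,"tz":0,"ax":0,"ay":0,"az":0,"jaw":0},
    {"tx":0,"ty":0,"tz":0,"ax":0,"ay":0,"az":0,"jaw":0},
    {"tx":0,"ty":0,"tz":0,"ax":0,"ay":0,"az":0,"jaw":0},
    {"tx":0,"ty":0,"tz":0,"ax":0,"ay":0,"az":0,"jaw":0},
    {"tx":0,"ty":0,"tz":0,"ax":0,"ay":0,"az":0,"jaw":0},
  ],
)

```text
t: 3.75
tcp_pos: [562.8, 62.5, 269.6]
ee_rot: [-1.128, -2.932, 0.0]
wrist_force: [0.0, -0.3, 0.1]
grip_width: 29.9
```

```bash
python3 -c "
from h import *
stat()"
```

```text
t 3.75 tcp [562.8  62.5 269.6] grasp [562.8  62.5 110.6] jaw deg 47.9 tilt [-0.  0.] F [ 0.  -0.3  0.1] M [-0.02  0.02  0.04] w 29.9 q [-0.07  0.49 -0.11  1.88  0.07  0.78  0.62]
```

jog_arm(
  targets=[
    {"tx":0,"ty":0,"tz":0,"ax":0,"ay":0,"az":0,"jaw":0},
    {"tx":0,"ty":0,"tz":0,"ax":0,"ay":0,"az":0,"jaw":0},
    {"tx":0,"ty":0,"tz":0,"ax":0,"ay":0,"az":0,"jaw":0},
    {"tx":0,"ty":0,"tz":0,"ax":0,"ay":0,"az":0,"jaw":0},
    {"tx":0,"ty":0,"tz":0,"ax":0,"ay":0,"az":0,"jaw":0},
    {"tx":0,"ty":0,"tz":0,"ax":0,"ay":0,"az":0,"jaw":0},
  ],
)

```text
t: 4.25
tcp_pos: [562.5, 62.1, 269.6]
ee_rot: [-1.129, -2.931, 0.001]
wrist_force: [-3.0, -2.6, 1.8]
grip_width: 15.7
```

```bash
python3 -c "
from h import *
stat()"
```

```text
t 4.25 tcp [562.5  62.1 269.6] grasp [562.4  62.1 110.6] jaw deg 47.9 tilt [-0.001 -0.001] F [-3.  -2.6  1.8] M [-0.45  0.58  0.04] w 15.7 q [-0.07  0.49 -0.11  1.88  0.07  0.78  0.62]
```

jog_arm(
  targets=[
    {"tx":0,"ty":0,"tz":0,"ax":0,"ay":0,"az":0.09,"jaw":0},
    {"tx":0,"ty":0,"tz":0,"ax":0,"ay":0,"az":0.09,"jaw":0},
    {"tx":0,"ty":0,"tz":0,"ax":0,"ay":0,"az":0.09,"jaw":0},
    {"tx":0,"ty":0,"tz":0,"ax":0,"ay":0,"az":0.09,"jaw":0},
    {"tx":0,"ty":0,"tz":0,"ax":0,"ay":0,"az":0.09,"jaw":0},
    {"tx":0,"ty":0,"tz":0,"ax":0,"ay":0,"az":0.09,"jaw":0},
    {"tx":0,"ty":0,"tz":0,"ax":0,"ay":0,"az":0.09,"jaw":0},
    {"tx":0,"ty":0,"tz":0,"ax":0,"ay":0,"az":0.09,"jaw":0},
    {"tx":0,"ty":0,"tz":0,"ax":0,"ay":0,"az":0.09,"jaw":0},
    {"tx":0,"ty":0,"tz":0,"ax":0,"ay":0,"az":0.09,"jaw":0},
    {"tx":0,"ty":0,"tz":0,"ax":0,"ay":0,"az":0.09,"jaw":0},
    {"tx":0,"ty":0,"tz":0,"ax":0,"ay":0,"az":0.057,"jaw":0},
  ],
)

```text
t: 5.25
tcp_pos: [563.2, 62.4, 269.6]
ee_rot: [2.447, 1.969, 0.001]
wrist_force: [0.4, -1.9, -1.1]
grip_width: 15.9
```

jog_arm(
  targets=[
    {"tx":0,"ty":0,"tz":0,"ax":0,"ay":0,"az":0,"jaw":0},
    {"tx":0,"ty":0,"tz":0,"ax":0,"ay":0,"az":0,"jaw":0},
    {"tx":0,"ty":0,"tz":0,"ax":0,"ay":0,"az":0,"jaw":0},
    {"tx":0,"ty":0,"tz":0,"ax":0,"ay":0,"az":0,"jaw":0},
  ],
)

```text
t: 5.58
tcp_pos: [563.2, 62.4, 269.6]
ee_rot: [2.441, 1.976, 0.001]
wrist_force: [3.1, -2.6, -3.9]
grip_width: 15.9
```

```bash
python3 - <<'E'
from h import *
stat()
save(snapshot("side"),"side4.png")
E
```

```text
t 5.58 tcp [563.2  62.4 269.6] grasp [563.4  62.4 110.6] jaw deg -12.0 tilt [ 0.001 -0.   ] F [ 3.1 -2.6 -3.9] M [-0.42 -0.38  0.03] w 15.9 q [-0.27  0.49  0.14  1.88 -0.1   0.77 -0.29]
```

View pics/side4.png

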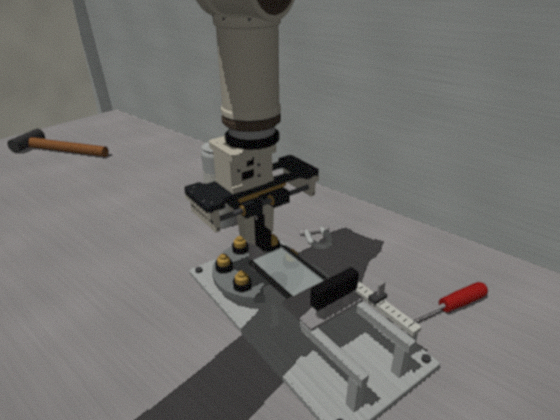

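The jaw angle is now -12°, which lines up with fixture x as intended. I'll release and lift.

jog_arm(
  targets=[
    {"tx":0,"ty":0,"tz":0,"ax":0,"ay":0,"az":0,"jaw":1},
    {"tx":0,"ty":0,"tz":0,"ax":0,"ay":0,"az":0,"jaw":1},
    {"tx":0,"ty":0,"tz":0,"ax":0,"ay":0,"az":0,"jaw":1},
    {"tx":0,"ty":0,"tz":0,"ax":0,"ay":0,"az":0,"jaw":1},
    {"tx":0,"ty":0,"tz":0,"ax":0,"ay":0,"az":0,"jaw":1},
    {"tx":0,"ty":0,"tz":0,"ax":0,"ay":0,"az":0,"jaw":1},
    {"tx":0,"ty":0,"tz":-0.02,"ax":0,"ay":0,"az":0,"jaw":1},
    {"tx":0,"ty":0,"tz":-0.025,"ax":0,"ay":0,"az":0,"jaw":1},
    {"tx":0,"ty":0,"tz":-0.03,"ax":0,"ay":0,"az":0,"jaw":1},
    {"tx":0,"ty":0,"tz":-0.03,"ax":0,"ay":0,"az":0,"jaw":1},
    {"tx":0,"ty":0,"tz":-0.025,"ax":0,"ay":0,"az":0,"jaw":1},
    {"tx":0,"ty":0,"tz":0,"ax":0,"ay":0,"az":0,"jaw":1},
  ],
)

```text
t: 6.63
tcp_pos: [564.7, 62.6, 405.6]
ee_rot: [2.44, 1.972, 0.014]
wrist_force: [0.6, 0.3, 0.2]
grip_width: 89.6
```

```bash
python3 - <<'E'
from h import *
st,R=stat()
rel(R,st['tcp_pos'],[526,-111,399])
s=snapshot("wrist");save(s,"wrist5.png")
E
```

```text
t 6.63 tcp [564.7  62.6 405.6] grasp [566.2  62.9 246.6] jaw deg -12.1 tilt [0.01  0.002] F [0.6 0.3 0.2] M [-0.07 -0.01 -0.02] w 89.6 q [-0.29  0.32  0.16  1.78 -0.06  1.04 -0.32]
shift tool mm [-177.9   -1.5    5.9]
```

View pics/wrist5.png

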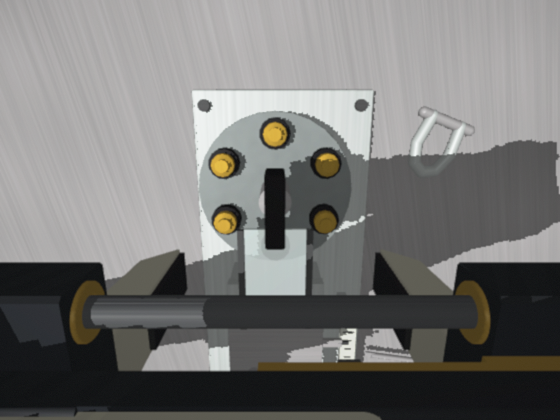

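The knob bar now points along the fixture. Five plugs are visible (the nearest at (225,221) and (324,221)) and the sixth, empty nest is under the window. I'll go to the handle and turn the gripper by 90°.

jog_arm(
  targets=[
    {"tx":-0.029,"ty":0,"tz":0,"ax":0,"ay":0,"az":0,"jaw":1},
    {"tx":-0.03,"ty":0,"tz":0,"ax":0,"ay":0,"az":0,"jaw":1},
    {"tx":-0.03,"ty":0,"tz":0,"ax":0,"ay":0,"az":0,"jaw":1},
    {"tx":-0.03,"ty":0,"tz":0,"ax":0,"ay":0,"az":0,"jaw":1},
    {"tx":-0.03,"ty":0,"tz":0,"ax":0,"ay":0,"az":0,"jaw":1},
    {"tx":-0.029,"ty":-0.001,"tz":0,"ax":0,"ay":0,"az":0,"jaw":1},
    {"tx":0,"ty":0,"tz":0,"ax":0,"ay":0,"az":-0.1,"jaw":1},
    {"tx":0,"ty":0,"tz":0,"ax":0,"ay":0,"az":-0.12,"jaw":1},
    {"tx":0,"ty":0,"tz":0,"ax":0,"ay":0,"az":-0.12,"jaw":1},
    {"tx":0,"ty":0,"tz":0,"ax":0,"ay":0,"az":-0.12,"jaw":1},
    {"tx":0,"ty":0,"tz":0,"ax":0,"ay":0,"az":-0.12,"jaw":1},
    {"tx":0,"ty":0,"tz":0,"ax":0,"ay":0,"az":-0.12,"jaw":1},
  ],
)

```text
t: 7.68
tcp_pos: [524.1, -111.2, 398.4]
ee_rot: [-1.608, -2.696, 0.001]
wrist_force: [0.5, 0.4, 0.6]
grip_width: 91.8
```

jog_arm(
  targets=[
    {"tx":0,"ty":0,"tz":0,"ax":0,"ay":0,"az":-0.12,"jaw":1},
    {"tx":0,"ty":0,"tz":0,"ax":0,"ay":0,"az":-0.12,"jaw":1},
    {"tx":0,"ty":0,"tz":0,"ax":0,"ay":0,"az":-0.12,"jaw":1},
    {"tx":0,"ty":0,"tz":0,"ax":0,"ay":0,"az":-0.12,"jaw":1},
    {"tx":0,"ty":0,"tz":0,"ax":0,"ay":0,"az":-0.12,"jaw":1},
    {"tx":0,"ty":0,"tz":0,"ax":0,"ay":0,"az":-0.12,"jaw":1},
    {"tx":0,"ty":0,"tz":0,"ax":0,"ay":0,"az":-0.12,"jaw":1},
    {"tx":0,"ty":0,"tz":0,"ax":0,"ay":0,"az":-0.031,"jaw":1},
    {"tx":0,"ty":0,"tz":0,"ax":0,"ay":0,"az":0,"jaw":1},
  ],
)

```text
t: 8.43
tcp_pos: [524.1, -111.3, 398.5]
ee_rot: [-0.329, -3.122, -0.001]
wrist_force: [-0.2, -0.3, 0.5]
grip_width: 91.6
```

```bash
python3 - <<'E'
from h import *
st,R=stat()
rel(R,st['tcp_pos'],[526,-111,277])
s=snapshot("wrist");save(s,"wrist6.png")
np.set_printoptions(precision=1,suppress=True)
K=s["intrinsics"];z=s["range_z"].astype(float);v,u=np.indices(z.shape)
P=np.stack([(u-K[0,2])*z/K[0,0],(v-K[1,2])*z/K[1,1],z],-1)
T=s["tool_from_camera"];P=P@T[:3,:3].T+T[:3,3]
W=P@R.T+st['tcp_pos']
m=(z>0)&(abs(W[...,2]-129)<6)&(u>200)&(u<360)&(v<262)&(s["frame"].max(2)<70)&(abs(P[...,0])<50)&(abs(P[...,1])<25)
print(m.sum(),np.median(W[m][:,2]),cv2.minAreaRect(W[m][:,:2].astype(np.float32)),P[m].min(0),P[m].max(0))
E
```

```text
t 8.43 tcp [ 524.1 -111.3  398.5] grasp [ 523.8 -111.2  239.5] jaw deg 78.0 tilt [-0.002  0.001] F [-0.2 -0.3  0.5] M [-0.05  0.02  0.  ] w 91.6 q [ 0.15  0.27  0.01  1.86 -0.    1.01  1.52]
shift tool mm [ -2.    0.6 121.5]
1995 128.7336195050628 ((525.6317138671875, -111.7078857421875), (15.804436683654785, 68.59403228759766), 78.13162994384766) [-36.4  -8.1 267.6] [ 32.2   7.8 275.5]
```

View pics/wrist6.png

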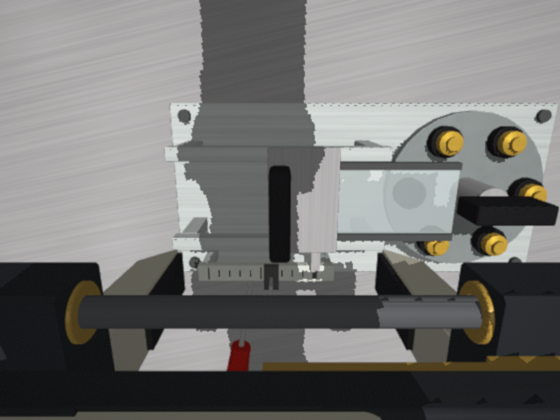

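The empty nest sits under the window at (408,193). The handle is centred between the jaws at (280,213), and the rider is at (271,277). I'll descend and grip.

jog_arm(
  targets=[
    {"tx":-0.002,"ty":0,"tz":0.025,"ax":0,"ay":0,"az":0,"jaw":1},
    {"tx":0,"ty":0,"tz":0.025,"ax":0,"ay":0,"az":0,"jaw":1},
    {"tx":0,"ty":0,"tz":0.025,"ax":0,"ay":0,"az":0,"jaw":1},
    {"tx":0,"ty":0,"tz":0.025,"ax":0,"ay":0,"az":0,"jaw":1},
    {"tx":0,"ty":0,"tz":0.022,"ax":0,"ay":0,"az":0,"jaw":1},
    {"tx":0,"ty":0,"tz":0,"ax":0,"ay":0,"az":0,"jaw":1},
    {"tx":0,"ty":0,"tz":0,"ax":0,"ay":0,"az":0,"jaw":0},
    {"tx":0,"ty":0,"tz":0,"ax":0,"ay":0,"az":0,"jaw":0},
    {"tx":0,"ty":0,"tz":0,"ax":0,"ay":0,"az":0,"jaw":0},
    {"tx":0,"ty":0,"tz":0,"ax":0,"ay":0,"az":0,"jaw":0},
    {"tx":0,"ty":0,"tz":0,"ax":0,"ay":0,"az":0,"jaw":0},
    {"tx":0,"ty":0,"tz":0,"ax":0,"ay":0,"az":0,"jaw":0},
  ],
)

```text
t: 9.48
tcp_pos: [526.9, -111.8, 278.6]
ee_rot: [0.331, 3.122, -0.0]
wrist_force: [0.4, -0.0, -0.7]
grip_width: 56.3
```

jog_arm(
  targets=[
    {"tx":0,"ty":0,"tz":0,"ax":0,"ay":0,"az":0,"jaw":0},
    {"tx":0,"ty":0,"tz":0,"ax":0,"ay":0,"az":0,"jaw":0},
    {"tx":0,"ty":0,"tz":0,"ax":0,"ay":0,"az":0,"jaw":0},
    {"tx":0,"ty":0,"tz":0,"ax":0,"ay":0,"az":0,"jaw":0},
    {"tx":0,"ty":0,"tz":0,"ax":0,"ay":0,"az":0,"jaw":0},
    {"tx":0,"ty":0,"tz":0,"ax":0,"ay":0,"az":0,"jaw":0},
    {"tx":0,"ty":0,"tz":0,"ax":0,"ay":0,"az":0,"jaw":0},
    {"tx":0,"ty":0,"tz":0,"ax":0,"ay":0,"az":0,"jaw":0},
    {"tx":0,"ty":0,"tz":0,"ax":0,"ay":0,"az":0,"jaw":0},
    {"tx":0,"ty":0,"tz":0,"ax":0,"ay":0,"az":0,"jaw":0},
    {"tx":0,"ty":0,"tz":0,"ax":0,"ay":0,"az":0,"jaw":0},
  ],
)

```text
t: 10.4
tcp_pos: [526.5, -111.8, 277.6]
ee_rot: [-0.331, -3.124, 0.0]
wrist_force: [-0.4, -1.0, -1.5]
grip_width: 15.9
```

```bash
python3 - <<'E'
from h import *
st,R=stat()
for n in("top","side"):
    s=snapshot(n);save(s,n+"7.png")
E
python3 -c "
import cv2
a=cv2.imread('pics/top7.png')[195:330,230:430];cv2.imwrite('pics/top7c.png',cv2.convertScaleAbs(cv2.resize(a,None,fx=4,fy=4,interpolation=2),alpha=1.5,beta=10))"
```

```text
t 10.40 tcp [ 526.5 -111.8  277.6] grasp [ 526.5 -111.8  118.6] jaw deg 77.9 tilt [-0. -0.] F [-0.4 -1.  -1.5] M [-0.13  0.04  0.03] w 15.9 q [ 0.15  0.44  0.01  1.95 -0.    0.76  1.52]
```

View pics/top7c.png

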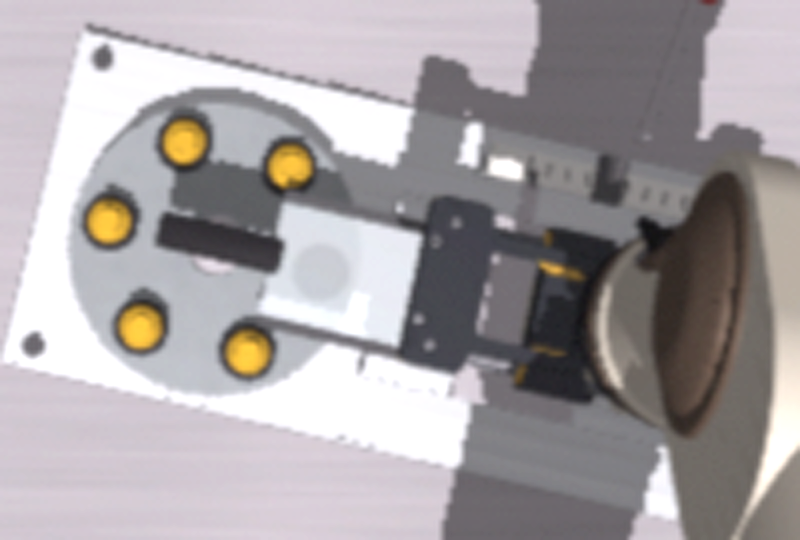

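View pics/side7.png

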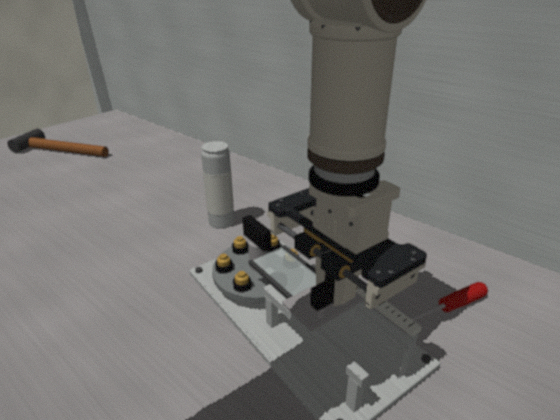

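The handle is gripped at 15.9 mm, the turret has clicked, and the guard is still shut. I'll draw it most of the way and then look.

jog_arm(
  targets=[
    {"tx":0,"ty":-0.002,"tz":0,"ax":0,"ay":0,"az":0,"jaw":0},
    {"tx":0,"ty":-0.004,"tz":0,"ax":0,"ay":0,"az":0,"jaw":0},
    {"tx":0,"ty":-0.005,"tz":0,"ax":0,"ay":0,"az":0,"jaw":0},
    {"tx":0,"ty":-0.005,"tz":0,"ax":0,"ay":0,"az":0,"jaw":0},
    {"tx":0,"ty":-0.005,"tz":0,"ax":0,"ay":0,"az":0,"jaw":0},
    {"tx":0,"ty":-0.005,"tz":0,"ax":0,"ay":0,"az":0,"jaw":0},
    {"tx":0,"ty":-0.005,"tz":0,"ax":0,"ay":0,"az":0,"jaw":0},
    {"tx":0,"ty":-0.004,"tz":0,"ax":0,"ay":0,"az":0,"jaw":0},
    {"tx":0,"ty":-0.002,"tz":0,"ax":0,"ay":0,"az":0,"jaw":0},
    {"tx":0,"ty":0,"tz":0,"ax":0,"ay":0,"az":0,"jaw":0},
    {"tx":0,"ty":0,"tz":0,"ax":0,"ay":0,"az":0,"jaw":0},
  ],
)

```text
t: 11.42
tcp_pos: [519.4, -145.1, 277.6]
ee_rot: [0.327, 3.124, 0.006]
wrist_force: [2.2, 8.1, -1.1]
grip_width: 16.3
```

```bash
python3 - <<'E'
from h import *
import pickle
st,R=stat()
print('draw',(st['tcp_pos'][:2]-[526.5,-111.8])@R[:2,1])
D={}
for n in("top","side","wrist"):
    s=snapshot(n);save(s,n+"8.png");D[n]=s
pickle.dump((st,D),open('d8.pkl','wb'))
a=cv2.imread('pics/top8.png')[215:290,330:430];cv2.imwrite('pics/top8c.png',cv2.convertScaleAbs(cv2.resize(a,None,fx=8,fy=8,interpolation=2),alpha=1.8,beta=20))
a=cv2.imread('pics/side8.png')[240:360,300:450];cv2.imwrite('pics/side8c.png',cv2.convertScaleAbs(cv2.resize(a,None,fx=5,fy=5,interpolation=2),alpha=1.8,beta=20))
E
```

```text
t 11.42 tcp [ 519.4 -145.1  277.6] grasp [ 519.5 -144.5  118.6] jaw deg 78.1 tilt [0.    0.004] F [ 2.2  8.1 -1.1] M [ 1.32 -0.28 -0.11] w 16.3 q [ 0.22  0.44  0.01  1.94 -0.01  0.76  1.6 ]
draw -34.02302620363252
```

View pics/top8c.png

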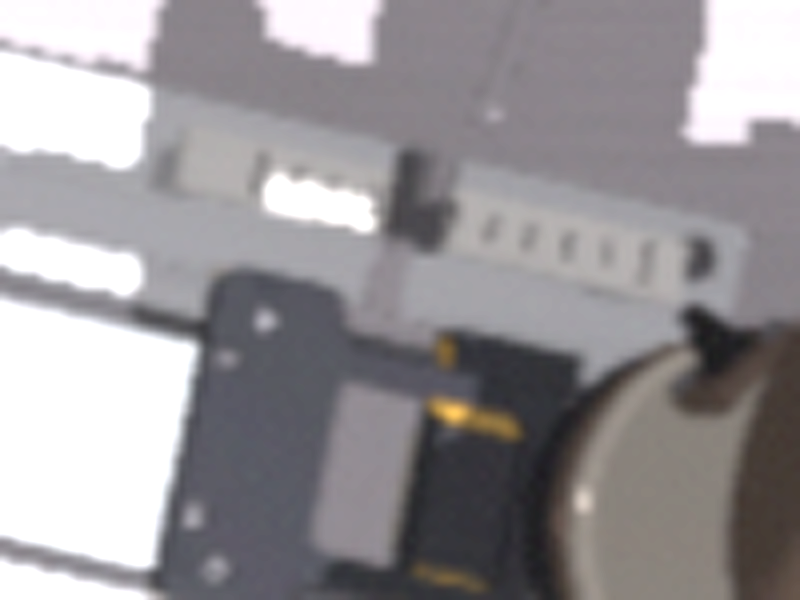

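View pics/side8c.png

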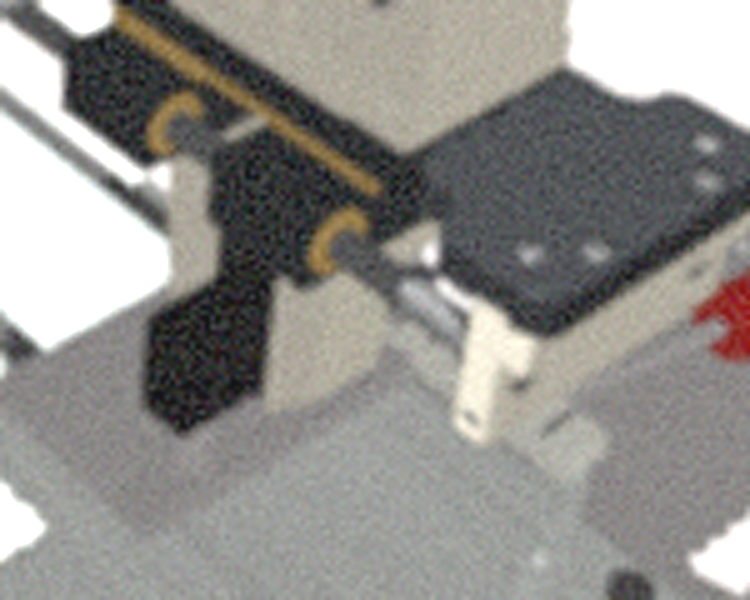

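View pics/wrist8.png

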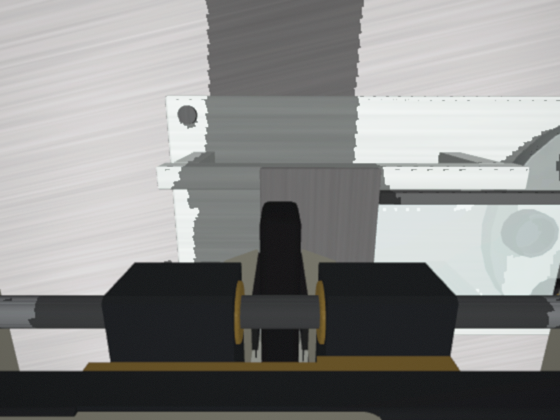

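```bash
cat > m.py <<'E'
from h import *
import pickle,sys
np.set_printoptions(precision=1,suppress=True)
a=-0.2105; xv=np.array([np.cos(a),np.sin(a)]);yv=np.array([-np.sin(a),np.cos(a)])
o=np.array([563,62])-85*yv
s=pickle.load(open(sys.argv[1],'rb'))[1]["top"]
K=s["intrinsics"];z=s["range_z"].astype(float);v,u=np.indices(z.shape)
P=np.stack([(u-K[0,2])*z/K[0,0],(v-K[1,2])*z/K[1,1],z],-1);P=(P-s["t"])@s["R"]
Z=P[...,2];d=P[...,:2]-o;fx=d@xv;fy=d@yv
for nm,m in (("fin",(fx>75)&(fx<92)&(fy<-85)&(fy>-115)&(Z>84)&(Z<95)),("pointer",(fx>58)&(fx<73)&(fy<-40)&(fy>-115)&(Z>75)&(Z<90))):
    print(nm,m.sum(),'fy mean %.1f median %.1f range %.1f %.1f'%(fy[m].mean(),np.median(fy[m]),fy[m].min(),fy[m].max()),'z',np.median(Z[m]))
E
python3 m.py d1.pkl; python3 m.py d8.pkl
```

```text
fin 12 fy mean -98.9 median -98.7 range -100.9 -97.4 z 87.20093902416157
pointer 20 fy mean -59.0 median -59.3 range -63.7 -55.0 z 81.88167246472068
fin 12 fy mean -99.1 median -98.9 range -100.6 -97.8 z 86.68230527639957
pointer 22 fy mean -92.4 median -92.0 range -97.1 -88.6 z 80.16797628203692
```

The depth in the top view shows the pointer moved 33.4 mm, leaving about 6.6 mm to go.

jog_arm(
  targets=[
    {"tx":0,"ty":-0.002,"tz":0,"ax":0,"ay":0,"az":0,"jaw":0},
    {"tx":0,"ty":-0.003,"tz":0,"ax":0,"ay":0,"az":0,"jaw":0},
    {"tx":0,"ty":-0.0015,"tz":0,"ax":0,"ay":0,"az":0,"jaw":0},
    {"tx":0,"ty":0,"tz":0,"ax":0,"ay":0,"az":0,"jaw":0},
    {"tx":0,"ty":0,"tz":0,"ax":0,"ay":0,"az":0,"jaw":0},
    {"tx":0,"ty":0,"tz":0,"ax":0,"ay":0,"az":0,"jaw":0},
    {"tx":0,"ty":0,"tz":0,"ax":0,"ay":0,"az":0,"jaw":0},
    {"tx":0,"ty":0,"tz":0,"ax":0,"ay":0,"az":0,"jaw":0},
    {"tx":0,"ty":0,"tz":0,"ax":0,"ay":0,"az":0,"jaw":0},
  ],
)

```text
t: 12.32
tcp_pos: [518.2, -150.9, 277.6]
ee_rot: [0.326, 3.125, 0.006]
wrist_force: [2.4, 8.4, -0.3]
grip_width: 15.7
```

```bash
python3 - <<'E'
from h import *
import pickle
st,R=stat()
print('draw',(st['tcp_pos'][:2]-[526.5,-111.8])@R[:2,1])
D={"top":snapshot("top")};save(D["top"],"top9.png")
pickle.dump((st,D),open('d9.pkl','wb'))
a=cv2.imread('pics/top9.png')[220:270,355:415];cv2.imwrite('pics/top9c.png',cv2.convertScaleAbs(cv2.resize(a,None,fx=12,fy=12,interpolation=2),alpha=1.8,beta=20))
E
python3 m.py d9.pkl
```

```text
t 12.32 tcp [ 518.2 -150.9  277.6] grasp [ 518.3 -150.3  118.6] jaw deg 78.1 tilt [0.    0.004] F [ 2.4  8.4 -0.3] M [ 1.4  -0.29 -0.12] w 15.7 q [ 0.23  0.44  0.01  1.94 -0.01  0.76  1.61]
draw -40.00088598813537
fin 13 fy mean -98.7 median -99.0 range -100.5 -97.2 z 87.26907595233584
pointer 21 fy mean -98.1 median -97.7 range -102.7 -94.4 z 82.30422469821895
```

View pics/top9c.png

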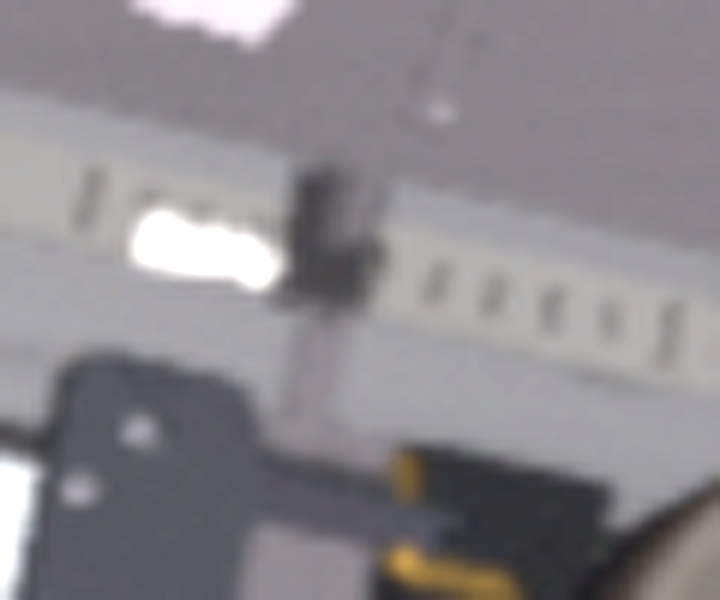

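The pointer is level with the fin: it points into the middle of the rider at (335,280), and the depth readings are -98.1 and -98.7 mm. The hold is steady, so I'm handing in.

```bash
python3 - <<'E'
from h import *
st,R=stat(); print(np.abs(st['joint_vel']).max())
print(job_done())
E
```

```text
t 12.37 tcp [ 518.2 -150.9  277.6] grasp [ 518.3 -150.3  118.6] jaw deg 78.1 tilt [0.    0.004] F [ 1.5  8.9 -0.5] M [ 1.38 -0.27 -0.13] w 15.7 q [ 0.23  0.44  0.01  1.94 -0.01  0.76  1.61]
0.0011798863799965802
the job is handed in; nothing more can be done
None
```

I turned the turret one click clockwise, drew the guard slide out to the mark, and handed the job in at 12.4 s, still holding the handle. `job_done()` gives no verdict, so success rests on the checks below.

- **Turret:** I turned the knob 60°. With the gripper lifted away and the guard shut, the pictures showed the knob bar in line with the fixture and the empty nest under the window. I did not look at the turret closely again after drawing the guard.
- **Guard slide:** In the last top-view depth reading the pointer stood at y = -98.1 mm and the fin at -98.7 mm. That is about 0.6 mm apart, with a 5 mm limit and calibration good to about 2 mm. The wrist had moved 39–40 mm, which agrees with the roughly 40 mm measured beforehand. The wrist force was about 9 N against the spring, the grip was 15.7 mm wide and the arm was at rest.
- **Rider:** It stayed put, with the fin at -98.9 mm before and -98.7 mm after.
- **Can, screwdriver and shackle:** I did not touch them as far as the pictures and forces show, but I did not re-measure their positions at the end.
- **Disagreement:** The plate's outline in the top view is centred about 10 mm in both x and y from the fixture origin worked out from the knob and handle. I used the knob and handle, because their spacing of 177 mm matched the description. The side camera put the fin about 1.5 mm further out than the top camera did. I relied on the top view, because it compares pointer and fin in the same picture.

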